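# Size a tendon pulley in the stepped pocket gauge

## Task

Take the pulley that stands on the orange mat and try it in the pockets of the gauge, one after another from the smallest upward without skipping any, pressing it only gently (well under 30 N) on each pocket and feeling whether it enters (the gauge plate gives a little on its springs). Leave it upright and fully home in the first pocket that it enters, let go and move clear; leave the spare pulleys in their tray, and the yellow box and the screwdriver where they are.

Things in the scene. Friction and masses are not known exactly. Their poses are not given: they have to be found in the camera images.
- pulley_a_center (a point): One of three look-alike pulleys: white round flange 12 mm thick (its diameter is 32, 36 or 40 mm; which one has which is not known) with a 1 mm chamfer at its foot, and a black hub 20 mm in diameter standing 30 mm above the flange (same on all three); 42 mm tall in all, about 50 g. This point is on its axis, half-way up (21 mm above its underside); z is its axis, up. It is the one to be sized if it stands on the orange mat, a spare if it stands in the grey tray.
- pulley_b_center (a point): One of three look-alike pulleys: white round flange 12 mm thick (its diameter is 32, 36 or 40 mm; which one has which is not known) with a 1 mm chamfer at its foot, and a black hub 20 mm in diameter standing 30 mm above the flange (same on all three); 42 mm tall in all, about 50 g. This point is on its axis, half-way up (21 mm above its underside); z is its axis, up. It is the one to be sized if it stands on the orange mat, a spare if it stands in the grey tray.
- pulley_c_center (a point): One of three look-alike pulleys: white round flange 12 mm thick (its diameter is 32, 36 or 40 mm; which one has which is not known) with a 1 mm chamfer at its foot, and a black hub 20 mm in diameter standing 30 mm above the flange (same on all three); 42 mm tall in all, about 50 g. This point is on its axis, half-way up (21 mm above its underside); z is its axis, up. It is the one to be sized if it stands on the orange mat, a spare if it stands in the grey tray.
- gauge: Fixed gauge: dark base 80 x 228 x 6 mm (x, y, z), origin under its centre, carrying on springs an aluminium plate 72 x 220 x 20 mm, top face 34 mm above the desk. Four round blind pockets in a row along y, 52 mm apart, growing towards +y: 29, 33, 37, 41 mm in diameter, 12 mm deep, 1 mm chamfers, marked by 1 to 4 black pips on the -x side. A pulley enters the pocket 1 mm wider than its flange.
- gauge_plate (a joint): How far the gauge plate is pushed straight down, m: 0 at rest, hard stop at 0.006 (about 20 N). It begins to yield at about 2.5 N, then takes 3 N per mm, and springs back up. A pulley on a pocket too small for it stays on the top face (within 2 mm) and the force rises as the plate sinks.
- step1 (a point): Centre of the mouth of pocket 1 (29 mm in diameter, 12 mm deep), level with the top face of the plate, 34 mm above the desk while it is not pressed down, and moving with it; axes as the gauge.
- step2 (a point): Centre of the mouth of pocket 2 (33 mm in diameter, 12 mm deep), level with the top face of the plate, 34 mm above the desk while it is not pressed down, and moving with it; axes as the gauge.
- step3 (a point): Centre of the mouth of pocket 3 (37 mm in diameter, 12 mm deep), level with the top face of the plate, 34 mm above the desk while it is not pressed down, and moving with it; axes as the gauge.
- step4 (a point): Centre of the mouth of pocket 4 (41 mm in diameter, 12 mm deep), level with the top face of the plate, 34 mm above the desk while it is not pressed down, and moving with it; axes as the gauge.
- mat_center (a point): Centre of the top of the fixed orange mat, 90 x 90 x 4 mm; the pulley to be sized stands within 15 mm of it.
- tray_center (a point): Centre of the floor (4 mm above the desk) of the fixed grey tray, 160 x 75 mm (x, y) with a rim 10 mm high; the two spare pulleys stand in it, about 37 mm either side of this point along its x axis.
- project_box_center (a point): Centre of the loose yellow box with an orange top, 60 x 100 x 36 mm (x, y, z); a bystander.
- screwdriver: Loose screwdriver lying on the desk beyond the mat; a bystander. Origin under its middle, x along its length.
Not all that is in view belongs to the job. Leave any purple look-alike of the part that bears pulley_c_center alone.

How it is judged:
By the outcome, as a careful person would: the job done as asked, in the order asked, and still so for the second after the job is handed in, with the robot touching nothing.
It also fails if it takes over 66 s, if anything falls off the work surface, if the arm or the gripper's body presses on something with over 40 N, if the wrist force passes 120 N, or if a joint passes its speed limit or range.

## Robot

A 6-joint arm with a two-finger parallel gripper is mounted at the origin on the work surface. World frame = base frame: x ahead of the robot, y to its left, z up, the work surface at z = 0. Lengths are in m, angles in degrees, forces in N, time in s.
With the tool pointing down it reaches from about 0.375 to 0.75 m from the base axis. Payload 9 kg.
Tool frame: the origin (TCP) lies midway between the tips of the shut fingers; the grasp point (between the pads) lies 19 mm behind it; z points along the fingers, y is the direction in which the jaws open and shut (so a half turn about z gives the same grasp; the last joint's range is limited). The gripper opens to 85 mm and grips with 20 to 120 N. Pads are 22 mm wide; open, the fingers measure 114 mm over their backs; the gripper's body (76 mm by 85 mm) begins 54 mm behind the grasp point. The pads swing forward as they close: fully open they stand 13 mm farther back than shut.
Start: joints at [-89.192, 5.964, 5.575, 89.605, 0, 77.527], TCP at [0.138, -0.584, 0.231] pointing down, gripper open.
Joint ranges: [-171.21, 171.21], [-48.23, 106.86], [-62.78, 66.21], [-105.2, 120.99], [-86.42, 89.51], [-180, 180]. Speed limits (degrees/s): [127.2, 127.2, 147.25, 180, 180, 180].

## Interface

Orientations are given as a 3x3 rotation matrix whose columns are the frame's x, y, z axes.
In Python, from bench import r, eoat, solver, camera, calibration, job, models, read_clock, read_q, read_dq, read_effort, read_eef_pos, read_orientation, read_force, read_ft_torque, read_gripper_width gives the robot as it stands. The module is installed in compiled form; this text tells all that it offers. Calls block until the motion is done:
- r.goto(position, orientation): joint-space move of the TCP to a pose.
- r.move_l(position, orientation=None, speed=0.15): straight line of the TCP; orientation=None keeps the orientation; speed is the mean speed in m/s.
- r.movej(angles): joint-space move.
- eoat.set_gripper(opening): opening from 0.0 (shut) to 1.0 (fully open); the grip force is fixed at half the most; returns when the fingers have stopped.
- r.sleep(seconds).
- solver.solve_ik(position, orientation): joint angles nearest the present ones, or None.
- camera(name): name is "side" or "top"; returns the picture (480x640x3 uint8, red, green, blue); there is no depth.
- calibration(name): a dict with "camera_matrix" (3x3 intrinsics, pixels), "xyz" and "rotation" of the camera in the world. Camera axes: x right, y down, z forward; pixel columns grow to the right and rows downward; lengths in m; the calibration is good to about 2 mm. A picture is of the moment at which its call begins. calibration takes no time and is no camera call.
A pose or a line that the arm cannot do raises r.PlanningError and nothing moves.
- job.close_job(): hands the job in, once; it reports no verdict.
Trained networks look in the newest picture that a camera, given by its name, has taken for a name from the list of things; names that differ only in an ending like _2 or _b are one class to them, and where a whole thing is asked for, a point or a joint stands for the part that bears it (a point fixed in the world has none). Each returns a list of dicts, best first, with "score" (0 to 1); they miss things now and then, are a little off and sometimes report something else, mostly with a low value. They report only what shows in the picture. A call takes as long as a camera call. They do not tell look-alikes from the thing itself.
- models.boxes_of(camera, name): "position" ([column, row] in pixels, amid what is visible of it).
Readings, each from a call of its own:
- read_clock(): time.
- read_q(): joint angles.
- read_dq(): joint speeds.
- read_effort(): joint torques, N m.
- read_eef_pos(): TCP position.
- read_orientation(): TCP orientation.
- read_force(): force on the tool from outside, world axes, zero at the start.
- read_ft_torque(): the same for the moment, N m.
- read_gripper_width(): opening from 0.0 (shut) to 1.0 (fully open).
Only numpy, scipy, OpenCV 4.12 (cv2) and the standard library are available. Lean on these libraries where they do the work, as an engineer would, in place of code of your own. Each camera call takes 0.05 s, during which the arm holds its last target. There are 200 camera calls.

## Working session

There is one attempt and no reset: what is moved stays moved. The work goes in short steps, each a Python script; the robot and the scene stay as the last script left them, time stands still between calls to the robot, and variables do not carry over. Pictures are saved under pics/ and viewed, about 8 in all and at most 12, crops included, and the job is handed in when it is done.

```bash
mkdir -p pics; cat > h.py <<'E'
import numpy as np, cv2
from bench import *
def save(cam,fn):
    im=camera(cam); cv2.imwrite('pics/'+fn,cv2.cvtColor(im,cv2.COLOR_RGB2BGR)); return im
def ray(cam,px):
    c=calibration(cam); K=np.array(c["camera_matrix"]);R=np.array(c["rotation"]);o=np.array(c["xyz"])
    d=R@np.linalg.solve(K,[px[0],px[1],1.]); return o,d
def at(cam,px,z):
    o,d=ray(cam,px); return o+d*(z-o[2])/d[2]
def proj(cam,p):
    c=calibration(cam); K=np.array(c["camera_matrix"]);R=np.array(c["rotation"]);o=np.array(c["xyz"])
    v=K@(R.T@(np.array(p)-o)); return v[:2]/v[2]
E
python3 - <<'E'
from h import *
np.set_printoptions(precision=4,suppress=True)
for c in("top","side"):
    save(c,c+"0.png"); k=calibration(c); print(c,k)
    for n,z in [("pulley_a_center",.025),("gauge",.02),("step1",.034),("mat_center",.004),("tray_center",.004),("project_box_center",.018),("screwdriver",.01)]:
        try:
            for d in models.boxes_of(c,n): print(n,round(d["score"],2),np.round(d["position"],1),at(c,d["position"],z)[:2])
        except Exception as e: print(n,e)
print(read_clock(),read_force())
E
```

```text
top {'camera_matrix': array([[520.6439,   0.    , 317.7068],
       [  0.    , 520.6439, 235.8768],
       [  0.    ,   0.    ,   1.    ]]), 'xyz': array([0.5101, 0.0778, 0.8754]), 'rotation': array([[-0.009 , -0.9903,  0.1389],
       [-0.9997,  0.0061, -0.0217],
       [ 0.0206, -0.1391, -0.9901]])}
pulley_a_center 0.58 [266.2 330.3] [0.4768 0.1433]
gauge 0.86 [442.6 307.3] [ 0.5109 -0.1443]
step1 0.61 [443.  311.7] [ 0.5038 -0.141 ]
mat_center 0.6 [258.6 334. ] [0.4702 0.1573]
mat_center 0.44 [440.3 310.3] [ 0.506  -0.1443]
tray_center 0.75 [442.  310.9] [ 0.505  -0.1472]
tray_center 0.73 [131.5 315.5] [0.5021 0.3659]
project_box_center 0.79 [349.9 141. ] [0.7938 0.0025]
screwdriver 0.81 [230.2 135.3] [0.8071 0.2078]
side {'camera_matrix': array([[574.5024,   0.    , 312.7914],
       [  0.    , 574.5024, 253.6879],
       [  0.    ,   0.    ,   1.    ]]), 'xyz': array([0.0905, 0.6925, 0.6558]), 'rotation': array([[-0.7308, -0.4103,  0.5455],
       [-0.6822,  0.4134, -0.6031],
       [ 0.0219, -0.8129, -0.582 ]])}
pulley_a_center 0.58 [359.9 336.9] [0.4757 0.151 ]
gauge 0.88 [440.5 259.3] [ 0.5024 -0.1233]
step1 0.86 [444.2 253.3] [ 0.4989 -0.1267]
step1 0.61 [284.7 223.7] [0.7836 0.0124]
mat_center 0.85 [360.5 352.7] [0.4652 0.16  ]
mat_center 0.15 [442.6 253.8] [ 0.52   -0.1625]
tray_center 0.88 [246.3 421.5] [0.4951 0.3726]
tray_center 0.59 [440.  253.8] [ 0.5236 -0.1589]
project_box_center 0.95 [285.1 225.2] [ 0.7969 -0.0016]
screwdriver 0.93 [199.6 267.9] [0.814  0.2043]
0.8 [-1.0391 -0.3901  0.3648]
```

View pics/top0.png

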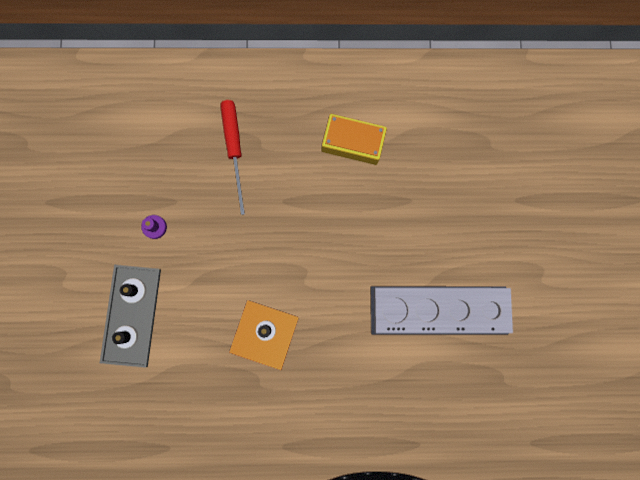

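View pics/side0.png

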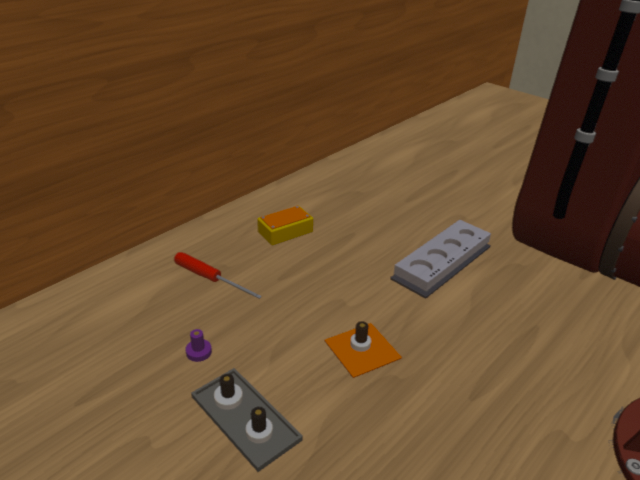

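Top view: the pulley stands on the mat at (265,331), with the spares in the tray at (130,290) and (123,337). The purple look-alike is at (153,227). The gauge runs from (372,287) to (512,334), with pocket 1 (one pip) on the right. The side view agrees. Next I'll rectify metrically to get precise poses.

```bash
cat >> h.py <<'E'
def rect(im,cam,x0,y0,w,h,z,s=2500):
    # metric map: col = (x-x0)*s... rows along y
    src=np.float32([[0,0],[w*s,0],[w*s,h*s],[0,h*s]])
    dst=np.float32([proj(cam,[x0+a,y0+b,z]) for a,b in((0,0),(w,0),(w,h),(0,h))])
    H=cv2.getPerspectiveTransform(dst,src)
    return cv2.warpPerspective(im,H,(int(w*s),int(h*s)),flags=cv2.INTER_CUBIC)
E
python3 - <<'E'
from h import *
np.set_printoptions(precision=4,suppress=True)
t={c:cv2.imread(f'pics/{c}0.png') for c in("top","side")}
out=[]
for c in t:
    g=rect(t[c],c,.44,-.28,.13,.28,.034,2000)
    p=rect(t[c],c,.42,.09,.11,.13,.016,2000)
    p=cv2.copyMakeBorder(p,0,g.shape[0]-p.shape[0],0,0,cv2.BORDER_CONSTANT)
    out+=[g[:, :],p]
    # plate top mask via brightness/low saturation
    hsv=cv2.cvtColor(g,cv2.COLOR_BGR2HSV); print(c,'plate px hsv',hsv[280,20],hsv[270,130])
    m=((hsv[...,0]>100)&(hsv[...,0]<140)&(hsv[...,2]>125)).astype(np.uint8)
    m=cv2.morphologyEx(m,cv2.MORPH_OPEN,np.ones((7,7)))
    cs,_=cv2.findContours(m,cv2.RETR_EXTERNAL,cv2.CHAIN_APPROX_NONE); k=max(cs,key=cv2.contourArea)
    (cx,cy),(w,h),a=cv2.minAreaRect(k); print('rect centre',.44+cx/2000,-.28+cy/2000,'size',w/2,h/2,'ang',a)
    cv2.drawContours(g,[np.intp(cv2.boxPoints(((cx,cy),(w,h),a)))],0,(0,0,255),1)
    # pulley: white blob and black hub in image; 
    im=t[c]; hs=cv2.cvtColor(im,cv2.COLOR_BGR2HSV); u,v=map(int,proj(c,[.476,.148,.02]))
    w_=np.zeros(im.shape[:2],np.uint8); sub=np.s_[v-30:v+30,u-30:u+30]
    w_[sub]=((hs[sub][...,1]<60)&(hs[sub][...,2]>110))*1
    w_=cv2.morphologyEx(w_,cv2.MORPH_OPEN,np.ones((2,2)))
    pts=cv2.findNonZero(w_); hull=cv2.convexHull(pts); e=cv2.fitEllipse(hull); print('flange hull ellipse',e)
    for z in (.013,.016): print(' centre at z',z,at(c,e[0],z))
    e0=np.linalg.norm(at(c,[e[0][0]-e[1][1]/2,e[0][1]],.014)-at(c,[e[0][0]+e[1][1]/2,e[0][1]],.014)); print(' diam~',e0)
    print(' expect centre(px)')
cv2.imwrite('pics/rect.png',np.hstack(out)[:, :800])
print(np.hstack(out).shape)
E
```

```text
top plate px hsv [ 15 100 171] [120  22 176]
rect centre 0.5066666717529297 -0.1414981384277344 size 219.6246795654297 72.44602966308594 ang 89.49071502685547
flange hull ellipse ((266.2414855957031, 331.1145935058594), (19.241291046142578, 19.71176528930664), 16.979034423828125)
 centre at z 0.013 [0.4751 0.1441 0.013 ]
 centre at z 0.016 [0.4752 0.1439 0.016 ]
 diam~ 0.031992508802533404
 expect centre(px)
side plate px hsv [11 48 58] [128  16 131]
rect centre 0.5074284744262696 -0.1411762390136719 size 215.46058654785156 68.91880798339844 ang 89.44194030761719
flange hull ellipse ((361.5892333984375, 341.3775939941406), (14.058180809020996, 19.818130493164062), 101.66558837890625)
 centre at z 0.013 [0.4746 0.1467 0.013 ]
 centre at z 0.016 [0.4728 0.1493 0.016 ]
 diam~ 0.031537935440883055
 expect centre(px)
(560, 960, 3)
```

View pics/rect.png

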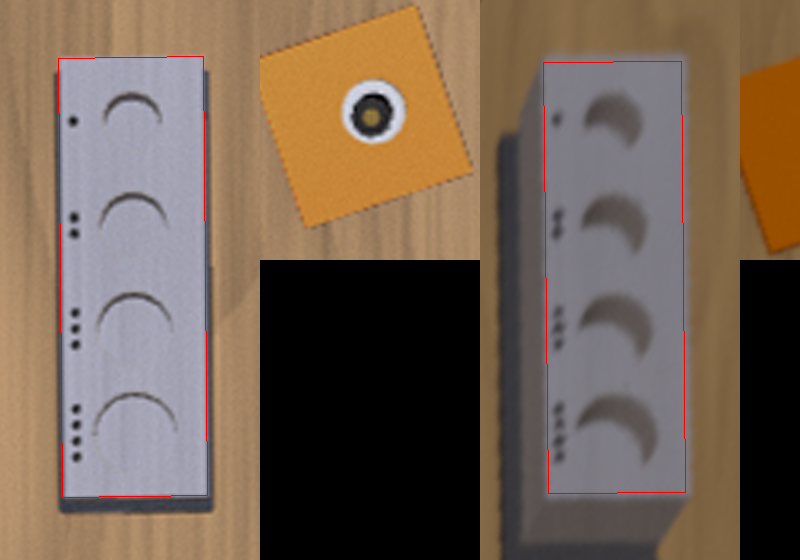

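The rectified top view shows a 220 x 72 mm plate, which matches the given size. Its centre is about (0.507, -0.1414) and its yaw about -0.5°. The pulley is at about (0.475, 0.145), with a flange diameter of roughly 32 mm. I'll grip it twice at 90° so it ends up centred in the fingers.

```bash
cat >> h.py <<'E'
def Rz(a):
    y=np.array([-np.sin(np.radians(a)),np.cos(np.radians(a)),0]);z=np.array([0,0,-1.]); return np.c_[np.cross(y,z),y,z]
E
python3 - <<'E'
from h import *
np.set_printoptions(precision=4,suppress=True)
print(read_orientation())
P=np.array([.475,.145])
for a in (0,90,-90,180):
    print(a,[solver.solve_ik([*p],Rz(a)) for p in((*P,.019),(.506,-.219,.05))])
eoat.set_gripper(.6)
a1,a2=0,90
q={a:solver.solve_ik([*P,.019],Rz(a)) for a in(0,90,-90,180)}
a1=min((0,180),key=lambda a:abs(q[a][5]) if q[a] is not None else 999); a2=min((90,-90),key=lambda a:abs(q[a][5]) if q[a] is not None else 999)
print(a1,a2)
r.goto([*P,.10],Rz(a1)); r.move_l([*P,.019],speed=.1)
print(read_clock(),read_force()); eoat.set_gripper(0); print(read_gripper_width(),read_force())
eoat.set_gripper(.42); r.move_l([*P,.024],Rz(a2)); r.move_l([*P,.019]);eoat.set_gripper(0)
print(read_gripper_width(),read_force(),read_eef_pos(),read_clock())
save("top","g.png")
r.move_l([*P,.09]); print(read_force(),read_clock(),read_q())
s=save("side","g2.png")
a=cv2.imread('pics/g.png')[220:420,150:400];b=cv2.imread('pics/g2.png')[220:420,240:490]
cv2.imwrite('pics/gg.png',cv2.resize(np.hstack([a,b]),None,fx=1.6,fy=1.6))
E
```

```text
[[ 0.9733  0.2297 -0.    ]
 [ 0.2297 -0.9733 -0.0001]
 [-0.0001  0.0001 -1.    ]]
0 [array([  1.8488,  -7.9037, -30.4663,  67.4374,   0.    ,   1.8488]), array([-36.9982,   0.3352, -19.2216,  70.4432,   0.    , -36.9982])]
90 [array([  1.8488,  -7.9037, -30.4663,  67.4374,   0.    , -88.1512]), array([ -36.9982,    0.3352,  -19.2216,   70.4432,    0.    , -126.9982])]
-90 [array([  1.8488,  -7.9037, -30.4663,  67.4374,   0.    ,  91.8488]), array([-36.9982,   0.3352, -19.2216,  70.4432,   0.    ,  53.0018])]
180 [array([   1.8488,   -7.9037,  -30.4663,   67.4374,    0.    , -178.1512]), array([-36.9982,   0.3352, -19.2216,  70.4432,   0.    , 143.0018])]
0 90
5.0583 [ 0.2181 -0.6823 -0.478 ]
0.21363629902177678 [-0.8947  0.3457  5.9776]
0.2150931114248531 [-0.7043  0.0234  1.0824] [0.4751 0.145  0.0191] 8.0333
[-0.4874  0.6195 -0.7169] 8.7083 [  1.8465 -11.0396 -25.7622  75.3163   0.0009 -88.1502]
```

View pics/gg.png

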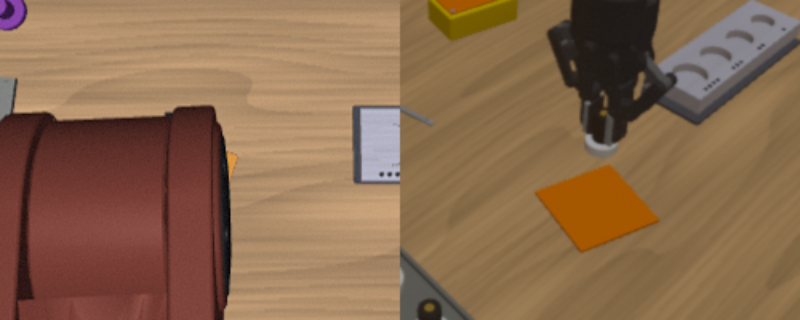

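The pulley is held upright and clear of the mat. Now I'll try pocket 1, then move on one pocket at a time with force-guarded descents.

```bash
cat >> h.py <<'E'
G=np.array([.507,-.1414])
def pocket(i):
    d=(i-2.5)*.052; return G+[d*.009,d]
def F(n=4):
    return np.mean([read_force() for _ in range(n)],0)
def probe(i,off=(0,0),fmax=7,zstart=.054,zend=.0335,step=.0006):
    p=pocket(i)+off; a=Rz(90)
    f0=F(8); z=zstart; tr=[]
    while z>zend:
        z-=step; r.move_l([*p,z],a,speed=.03); f=F()-f0; tr.append((round(z*1e3,1),*np.round(f,1)))
        if f[2]>fmax: break
    return z,f,tr
E
python3 - <<'E'
from h import *
p=pocket(1); r.goto([*p,.09],Rz(90)); r.move_l([*p,.054],speed=.1); print(p,read_clock())
z,f,tr=probe(1); print(tr,read_ft_torque(),read_eef_pos(),read_clock())
save("side","p1.png")
r.move_l([*p,.056]); print(F(),read_clock())
E
```

```text
[ 0.506298 -0.2194  ] 10.6333
[(53.4, np.float64(-0.7), np.float64(0.4), np.float64(1.0)), (52.8, np.float64(-0.5), np.float64(0.8), np.float64(0.3)), (52.2, np.float64(-0.4), np.float64(0.7), np.float64(0.2)), (51.6, np.float64(-0.8), np.float64(-0.6), np.float64(-1.3)), (51.0, np.float64(-0.8), np.float64(-0.6), np.float64(0.0)), (50.4, np.float64(0.2), np.float64(-0.2), np.float64(-0.8)), (49.8, np.float64(-0.3), np.float64(0.8), np.float64(0.0)), (49.2, np.float64(-0.6), np.float64(-0.0), np.float64(-0.2)), (48.6, np.float64(-1.7), np.float64(0.3), np.float64(3.4)), (48.0, np.float64(-1.4), np.float64(1.0), np.float64(5.6)), (47.4, np.float64(-2.9), np.float64(2.0), np.float64(6.3)), (46.8, np.float64(-3.0), np.float64(1.4), np.float64(8.0))] [0.33994244 0.7182965  0.00360618] [ 0.50637227 -0.21947402  0.04724503] 13.6333
[-0.5338306  -1.13648048 -0.93533897] 13.9333
```

Pocket 1 refused it: contact came at the expected 49 mm and the force rose to 8 N over about 2 mm. Now pocket 2.

```bash
python3 - <<'E'
from h import *
p=pocket(2); r.move_l([*p,.056],speed=.1)
z,f,tr=probe(2,zstart=.051); print([tuple(map(float,t)) for t in tr],read_ft_torque(),read_eef_pos(),read_clock())
save("side","p2.png")
a=cv2.imread('pics/p1.png')[180:320,360:560];b=cv2.imread('pics/p2.png')[180:320,360:560]
cv2.imwrite('pics/pp.png',cv2.resize(np.hstack([a,b]),None,fx=2,fy=2))
E
```

```text
[(50.4, 0.2, 0.7, 0.5), (49.8, 0.6, 0.1, 0.4), (49.2, 0.7, 0.8, 0.3), (48.6, -1.3, -0.3, 0.5), (48.0, -0.6, -0.0, 0.6), (47.4, -0.1, 0.6, 0.5), (46.8, 0.8, 1.0, 0.7), (46.2, 0.1, 0.4, 0.0), (45.6, 0.5, 0.4, -0.1), (45.0, 0.2, -0.1, -0.2), (44.4, -0.1, 1.0, 1.2), (43.8, 0.5, -0.0, -0.7), (43.2, 0.3, 0.6, -0.0), (42.6, 0.5, -0.5, -0.1), (42.0, 0.6, 0.9, -0.8), (41.4, -0.1, 0.4, 0.8), (40.8, 0.1, 0.3, 0.0), (40.2, -0.4, 0.8, 1.1), (39.6, 0.2, 1.2, 0.5), (39.0, -0.3, 1.0, 0.2), (38.4, 0.1, 0.7, 0.6), (37.8, -0.1, 0.3, 0.6), (37.2, -0.5, 0.8, 0.9), (36.6, -2.8, 1.4, 4.6), (36.0, -1.9, 1.3, 5.8), (35.4, -3.3, 1.1, 6.5), (34.8, -3.3, 2.6, 8.1)] [0.36986656 0.651105   0.00430725] [ 0.50683607 -0.16746803  0.03526787] 21.4333
```

View pics/pp.png

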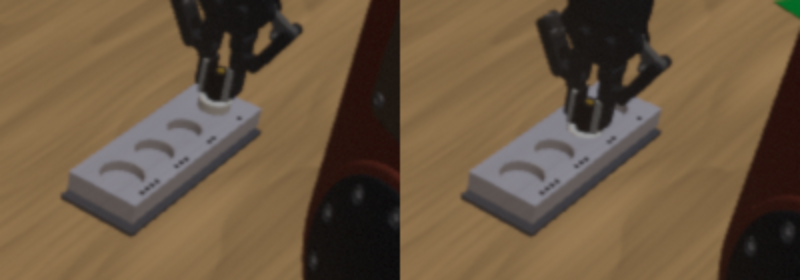

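It dropped freely into pocket 2 and bottomed at 37 mm, exactly the home height. I'll ease the pressure, let go and move clear.

```bash
python3 - <<'E'
from h import *
p=pocket(2); r.move_l([*p,.0365],speed=.03); eoat.set_gripper(.5); print(F())
r.move_l([*p,.16],speed=.12); r.goto([.40,-.42,.25],Rz(90)); r.sleep(.3)
t=save("top","e1.png"); s=save("side","e2.png"); print(read_clock(),read_eef_pos(),F())
for c in("top","side"):
    print(c,[(round(d["score"],2),np.round(d["position"],1)) for d in models.boxes_of(c,"pulley_a_center")],"expect",proj(c,[*pocket(2),.043]))
a=cv2.resize(cv2.imread('pics/e1.png')[80:380,80:530],None,fx=.8,fy=.8);b=cv2.resize(cv2.imread('pics/e2.png')[200:320,360:540],None,fx=2,fy=2)
a=cv2.resize(a,(360,240));cv2.imwrite('pics/ee.png',np.hstack([a,b]))
E
```

```text
[ 0.21594593 -0.15827145 -0.08262148]
24.7833 [ 0.40029272 -0.41958832  0.24994212] [-0.71698651  0.4329022  -0.05428332]
top [(0.56, array([463. , 313.2]))] expect [460.89556387 309.72018047]
side [(0.54, array([453.6, 237.9]))] expect [452.9853838  239.04541216]
```

View pics/ee.png

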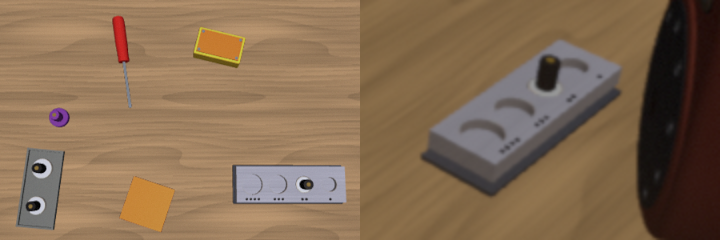

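The final pictures show the pulley upright and flush in pocket 2, the arm clear, and everything else where it was.

```bash
python3 -c "
from bench import *
job.close_job(); print(read_clock())"
```

```text
the job is handed in; nothing more can be done
the job is handed in; nothing more can be done
```

The pulley from the orange mat is upright and fully home in pocket 2 (33 mm), and the job is handed in. I gripped it twice at right angles to centre it, then tried the pockets in order.

- **Pocket 1 (29 mm):** it did not enter. It touched at the expected height for the top face (TCP 49 mm), and the force rose to about 8 N as the plate sank about 2 mm.
- **Pocket 2 (33 mm):** it dropped in with almost no force and reached the bottom at the predicted height (TCP about 37 mm). I confirmed this with about 8 N, eased off and let go.
- **Last checks:** at 24.8 s the pictures showed the pulley flush in pocket 2 and the arm clear. The spare pulleys, yellow box, screwdriver and purple look-alike were where they had been. The pulley detections were within about 4 px (top) and 1 px (side) of where it should be.
- **Disagreements:** before the grasp, the two cameras differed by about 3 mm on the pulley's y position, which the double grip absorbed. The first grip also briefly read about 6 N vertically. The reading was back to about 1 N at the second grip, and I did not find its cause.

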